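# Bring the empty place of the spice carousel to the front and load the tin

## Task

Push one of the pegs on the rim to turn the spice carousel until its empty square place faces the front and the brass spring bolt has snapped out behind the cam, pressing it home against the rubber buffer gently, never with more than about 20 N. Then set the square spice tin down upright in that place, fully down, and let go, with the carousel still bolted. Leave the pepper mill, the mustard jar and the salt pot alone.

Things in the scene. Friction and masses are not known exactly. Their poses are not given: they have to be found in the camera images.
- mat: Fixed cork mat, 410 x 300 x 4 mm, under the carousel. Origin: its underside's centre, on the carousel's turning axis. Its -x side is the front, towards the robot. There, just past the rim, stands a fixed steel catch block, 30 mm wide, top 43 mm above the table, with bolt and buffer; the carousel's foot with it is askew to the mat by up to 0.1 rad either way (not measured).
- carousel: Turning wooden disc, 280 mm across, top 38 mm above the table. On it, turning with it: 3 fixed jars (45 mm across, up to 72 mm above the disc, 70 mm from the axis), a 20 mm post on the axis, 85 mm high, pegs, square place. Origin on the axis, 4 mm above the table; -x points to the place. Starts 0.9 to 2.3 rad short of home, goes home counter-clockwise (from above); drags 2 to 3 N at a peg.
- bolt (a joint): Brass spring bolt in the catch block: 0 out, about 0.006 m pushed in. It is out until, over the last 0.5 rad before home, a cam on the rim pushes it in (1 to 3 N more); then a tab on the rim meets the block's rubber buffer, about 7 N per mm at the peg, and 1 to 2 mm further, at 11 to 16 N at the peg, it snaps out behind the cam and holds the disc. Home is found by feel, up to 0.12 rad off front.
- place (a point): The empty square place on the carousel: a socket 48 mm square inside, walls 4 mm thick and 12 mm high. Point: centre of its floor (the disc's top), 85 mm from the turning axis; axes as carousel, walls along x and y.
- peg0 (a point): Centre of the top of the peg straight across the axis from the square place. All three pegs are upright round wood, 14 mm across, 40 mm high above the disc, 125 mm from the axis.
- peg1 (a point): Centre of the top of the peg 60 degrees clockwise (seen from above) from the square place.
- peg2 (a point): Centre of the top of the peg 60 degrees counter-clockwise (seen from above) from the square place.
- board: Fixed wooden cutting board, 280 x 240 x 20 mm. Origin: centre of its underside.
- tin: Loose square spice tin, 44 x 44 mm, 62 mm high, 0.12 kg, standing on the board. Origin: centre of its underside; x and y along its sides, z up. Any of its four ways round will do in the place.
- mill: Wooden pepper mill, 58 mm across, 205 mm high, loose, standing near the far edge. Origin: centre of its underside. Leave alone.
- mustard: Round jar, 60 mm across, 90 mm high, loose. Origin: centre of its underside. Leave alone.
- saltpot: White ceramic salt bowl, 100 mm across, 55 mm high, loose. Origin: centre of its underside. Leave alone.
Mind the look-alikes: they are no part of the job. What is shaped like the tin but purple or turquoise is not meant.

How it is judged (in metres and radians):
On the way:
1. the square place faces the front and the bolt has snapped out behind the cam, while the tin is not yet in the place (value of joint bolt below 0.002 m and x of place in the frame of mat below -0.075 m and y of place in the frame of mat between -0.022 and 0.022 m and horizontal distance between tin and place above 0.06 m), for 0.2 s.
At the end, for the whole second after the job is handed in: The square place points to the mat's front within 22 mm sideways (about 0.26 rad), the bolt is out behind the cam (travel under 2 mm), and the tin stands upright (within 0.06 rad) in the place, centred within 4 mm and within 3 mm of its floor, at rest and released (value of joint bolt below 0.002 m and x of place in the frame of mat below -0.075 m and y of place in the frame of mat between -0.022 and 0.022 m and horizontal distance between tin and place below 0.004 m and z of tin in the frame of place between -0.003 and 0.003 m and angle between tin's own z axis and vertical below 0.06 rad and linear speed of tin below 0.01 m/s); the robot touches nothing.
It fails at once if the carousel is pushed with more than 22 N (contact force between the fingers and carousel above 22 N).
It fails at once if the tin is dropped or jammed hard onto the carousel (more than 35 N) (contact force between tin and carousel above 35 N).
It fails at once if the pepper mill is moved or tipped (distance of mill from where it was at the start of the episode above 0.02 m or angle between mill's own z axis and vertical above 0.3 rad).
It fails at once if the mustard jar is moved (distance of mustard from where it was at the start of the episode above 0.02 m).
It fails at once if the salt pot is moved (distance of saltpot from where it was at the start of the episode above 0.02 m).
It also fails if it takes over 72 s, if anything falls off the work surface, if the arm or the gripper's body presses on something with over 40 N, if the wrist force passes 120 N, or if a joint passes its speed limit or range.

## Robot

A 7-joint arm with a two-finger parallel gripper is mounted at the origin on the work surface. World frame = base frame: x ahead of the robot, y to its left, z up, the work surface at z = 0. Lengths are in mm, angles in rad, forces in N, time in s.
With the tool pointing down it reaches from about 400 to 875 mm from the base axis. Payload 6.5 kg.
Tool frame: the origin (TCP) lies midway between the tips of the shut fingers; the grasp point (between the pads) lies robot.pinch_z behind it (robot.pinch_z is the distance from the TCP to the grasp point, in mm); z points along the fingers, y is the line along which they close (so a half turn about z gives the same grasp; the last joint's range is limited). The gripper opens to 88 mm and grips with 3 to 60 N. Pads are 18 mm wide; open, the fingers measure 123 mm over their backs; the gripper's body (75 mm by 187 mm) begins 45 mm behind the grasp point.
Start: joints at [1.122, 0.536, -0.004, 1.538, 0.003, 1.067, -0.071], TCP at [242.783, -602.948, 238.716] pointing down, gripper open.
Joint ranges: [-2.7, 2.7], [-0.37, 2.16], [-1.27, 1.26], [0.24, 2.4], [-1.31, 4.45], [0.19, 1.91], [-2.76, 2.76]. Speed limits (rad/s): [2.39, 2.39, 3.14, 3.14, 3.14, 3.14, 3.14].

## Interface

Orientations are given as a unit quaternion [x, y, z, w].
In Python, from plant import robot, get_image, camera_model, boxes_of, masks_of gives the robot as it stands.
- The arm moves only by the tool step_hand, called in YAML: its name, and indented under it one key for each argument. Schema: {"type":"object","properties":{"deltas":{"type":"array","items":{"type":"array","items":{"type":"array","items":{"type":"number"},"minItems":5,"maxItems":5},"minItems":1,"maxItems":20},"minItems":1,"maxItems":1},"only":{"type":"string"},"quiet":{"type":"boolean"},"lines":{"type":"string"}},"required":["deltas"],"additionalProperties":false}. deltas is a list that holds a single list of rows (three levels of brackets), with 1 to 20 rows, each of 5 numbers: dx, dy, dz in mm, then a turn about the tool's z in rad, then the finger opening in mm; each row shifts and turns the commanded pose from where the row before left it, along the tool's axes as they then stand; what a row does not reach is not made up. A row lasts 1/12 s, in which the tool goes at most 41.7 mm and 0.125 rad, less where a joint would pass 70% of its speed; a pose out of reach is approached as far as the arm can. The fingers move at their own pace and stop on an object; the grip force is fixed at half the most. Time passes only in rows, so rows that do not move let the fingers close. The tool returns the time, the measured TCP pose, the force, the opening and the grip force at its end. only (a regular expression) keeps the lines of the reply that match it, lines (a string "A,B") keeps lines A to B, and quiet returns only ok. Input that does not fit is refused with a message, and nothing moves.
- robot.state(): the state, without advancing time (a new reading comes with each control period).
- get_image(name): name is "side" or "top"; returns (picture, depth): 480x640x3 uint8, blue, green, red; 480x640 float32, mm along the optical axis (not along the pixel's ray), 0 where there is no reading.
- camera_model(name): a dict with "vfov" (degrees; the focal length in pixels is half the picture's height over the tangent of half this angle, whatever the lens; pixels are square), "cx", "cy" (the principal point, pixels), "R" (3x3) and "t" (3): a world point X has camera coordinates R X + t. Camera axes: x right, y down, z forward; pixel columns grow to the right and rows downward; lengths in mm; the calibration is good to about 2 mm. A picture is of the moment at which its call begins. camera_model takes no time and is no camera call.
- robot.finish_job(): hands the job in; it is judged then, once.
Trained networks look in the newest picture that a camera, given by its name, has taken for a name from the list of things; names that differ only in an ending like _2 or _b are one class to them, and where a whole thing is asked for, a point or a joint stands for the part that bears it (a point fixed in the world has none). Each returns a list of dicts, best first, with "confidence" (0 to 1); they miss things now and then, are a little off and sometimes report something else, mostly with a low value. They report only what shows in the picture. A call takes as long as a camera call. They do not tell look-alikes from the thing itself.
- boxes_of(camera, name): "at" ([column, row] in pixels, amid what is visible of it).
- masks_of(camera, name): "pixels" (480x640 bool, what is visible of it) and "at" ([column, row] in pixels, amid what is visible of it).
The state is a dict: "time": time; "q": joint angles; "qvel": joint speeds; "joint_efforts": joint torques, N m; "position": TCP position; "tool_rot": TCP orientation; "wrist_force": force on the tool from outside, world axes, zero at the start; "torque": the same for the moment, N m; "width": finger opening in mm; "grip_force": force on a finger pad.
Only numpy, scipy, OpenCV 4.12 (cv2) and the standard library are available. Lean on these libraries where they do the work, as an engineer would, in place of code of your own. Each camera call takes 0.05 s, during which the arm holds its last target. There are 200 camera calls.

## Working session

There is one attempt and no reset: what is moved stays moved. The work goes in short steps, Python scripts to look and compute and a tool call to move; the robot and the scene stay as the last step left them, time stands still between calls to the robot, and variables do not carry over. Pictures are saved under pics/ and viewed, at most 10 in all, crops included, and the job is handed in when it is done.

```bash
ls; mkdir -p pics; python3 - <<'E'
from plant import robot,get_image,camera_model,boxes_of
import cv2,numpy as np
s=robot.state();print(s['time'],s['position'],s['tool_rot'],s['wrist_force'],s['width'],robot.pinch_z)
for c in('side','top'):
    im,d=get_image(c);cv2.imwrite(f'pics/{c}0.png',im);np.savez(f'{c}0.npz',im=im,d=d)
    m=camera_model(c);print(c,m)
    for n in('tin','place','peg0','peg1','peg2','carousel','mat','mill','mustard','saltpot','board','bolt'):
        print(n,[(np.round(b['at']).tolist(),round(b['confidence'],2)) for b in boxes_of(c,n)])
E
```

```text
pics
0.0 [ 242.52877583 -602.39661759  237.83129535] [ 9.81731891e-01  1.90267548e-01 -2.35862496e-04 -8.36416539e-04] [-0.16238534  0.06048058 -0.17787123] 88.43299615664894 18.700000000000003
side {'vfov': 55.21447738805063, 'cx': 325.60948737949025, 'cy': 241.99489928109105, 'R': array([[-0.74145519, -0.67048514, -0.02634171],
       [-0.31126015,  0.37845425, -0.87171641],
       [ 0.59444203, -0.63813953, -0.48930218]]), 't': array([372.88773025, 247.77982721, 954.56674025])}
tin [([401.0, 226.0], 0.95), ([446.0, 219.0], 0.7), ([450.0, 255.0], 0.68)]
place [([257.0, 283.0], 0.96)]
peg0 [([259.0, 279.0], 0.76)]
peg1 [([259.0, 279.0], 0.76)]
peg2 [([259.0, 279.0], 0.76)]
carousel [([259.0, 283.0], 0.67)]
mat [([279.0, 316.0], 0.92), ([263.0, 282.0], 0.38)]
mill [([286.0, 200.0], 0.84)]
mustard [([331.0, 199.0], 0.62), ([376.0, 238.0], 0.52)]
saltpot [([166.0, 298.0], 0.8)]
board [([378.0, 237.0], 0.84)]
bolt [([378.0, 241.0], 0.28)]
top {'vfov': 42.6362652160661, 'cx': 323.87397451597536, 'cy': 240.82649526671074, 'R': array([[ 0.00283276, -0.99965532,  0.02610025],
       [-0.990353  , -0.0064204 , -0.13841863],
       [ 0.1385385 , -0.02545635, -0.99002983]]), 't': array([ -59.33396565,  523.56733699, 1357.17149977])}
tin [([410.0, 349.0], 0.82), ([431.0, 271.0], 0.71), ([502.0, 297.0], 0.71), ([229.0, 213.0], 0.71)]
place [([227.0, 217.0], 0.63)]
peg0 [([228.0, 215.0], 0.79)]
peg1 [([228.0, 215.0], 0.79)]
peg2 [([228.0, 215.0], 0.79)]
carousel [([228.0, 219.0], 0.57), ([432.0, 271.0], 0.18)]
mat []
mill [([352.0, 135.0], 0.81)]
mustard [([433.0, 138.0], 0.86)]
saltpot [([140.0, 169.0], 0.75)]
board [([411.0, 246.0], 0.63)]
bolt []
```

View pics/top0.png

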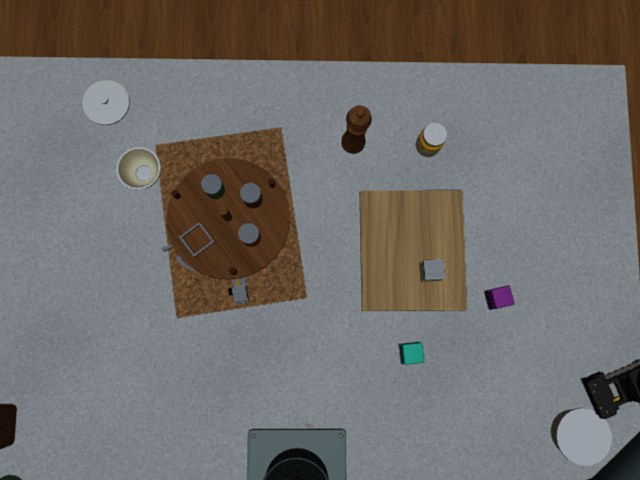

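View pics/side0.png

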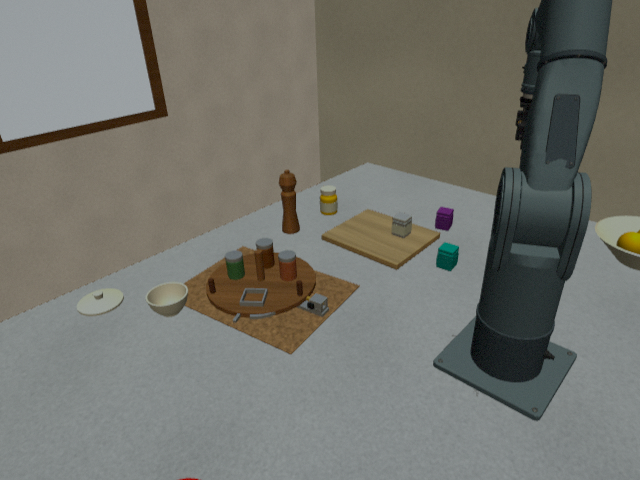

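The top view shows the disc centred near (228,218), the socket at (196,239), peg1 at (176,195), peg0 at (271,183), peg2 at (233,271), the catch block at (239,292) and the grey tin on the board at (432,270). The side view agrees: tin at (401,226), socket at (254,296). Home is about 1.1 rad counter-clockwise. I'll push peg2, which has clear space around it.

```bash
cat > h.py <<'E'
import numpy as np,cv2
from plant import robot,get_image,camera_model,boxes_of,masks_of
def K(c):
    m=camera_model(c);f=240/np.tan(np.radians(m['vfov']/2));return m,f
def cloud(c,d):
    m,f=K(c);v,u=np.mgrid[:480,:640]
    P=np.stack([(u-m['cx'])*d/f,(v-m['cy'])*d/f,d],-1)
    return (P-m['t'])@m['R']
def plane(c,uv,z):
    m,f=K(c);r=m['R'].T@np.array([(uv[0]-m['cx'])/f,(uv[1]-m['cy'])/f,1]);o=-m['R'].T@m['t']
    return o+r*(z-o[2])/r[2]
def proj(c,X):
    m,f=K(c);p=m['R']@np.asarray(X,float)+m['t'];return np.array([m['cx']+f*p[0]/p[2],m['cy']+f*p[1]/p[2]])
def tri(uvs):
    A=[];b=[]
    for c,uv in uvs:
        m,f=K(c);r=m['R'].T@np.array([(uv[0]-m['cx'])/f,(uv[1]-m['cy'])/f,1]);r/=np.linalg.norm(r)
        Q=np.eye(3)-np.outer(r,r);A.append(Q);b.append(Q@(-m['R'].T@m['t']))
    return np.linalg.lstsq(np.vstack(A),np.hstack(b),rcond=None)[0]
E
python3 - <<'E'
from h import *
np.set_printoptions(precision=1,suppress=True)
for c in('top','side'):
    d=np.load(f'{c}0.npz');P=cloud(c,d['d']);v=d['d']>0
    print(c,'table z',np.median(P[300:420,200:240,2] if c=='top' else P[380:440,100:300,2]))
    if c=='top': ctr=plane(c,(228,218),38)
    print('ctr',ctr)
    for lo,hi in((62,90),(90,118),(118,140),(38,46)):
        near=np.hypot(*(P[...,:2]-ctr[:2]).transpose(2,0,1))<190
        M=(v&near&(P[...,2]>lo)&(P[...,2]<hi)).astype(np.uint8)
        n,l,st,ce=cv2.connectedComponentsWithStats(M)
        for i in range(1,n):
            if st[i,4]>8: q=P[l==i];print(lo,st[i,4],ce[i],q.mean(0),np.percentile(q[:,2],95))
    w=plane('top',(432,270),82)
    M=(v&(np.hypot(*(P[...,:2]-w[:2]).transpose(2,0,1))<60)&(P[...,2]>70)).astype(np.uint8)
    cn=max(cv2.findContours(M,0,2)[0],key=cv2.contourArea)
    q=P[M>0];q2=q[q[:,2]>np.percentile(q[:,2],50)-4]
    print('tin',len(q),q.mean(0),np.percentile(q[:,2],[5,50,95]),cv2.minAreaRect(q2[:,:2].astype(np.float32)))
E
```

```text
top table z 1.3607972717816614
ctr [574.6 160.8  38. ]
62 38 [271.1 181.2] [652.   62.2  75.8] 81.94644987610883
62 58 [216.4 192.7] [624.8 182.9  75.7] 87.3485202744768
62 42 [174.  193.1] [623.1 276.3  75.3] 81.88315957722195
62 52 [253.6 202.7] [603.1 100.2  74.4] 86.07965805292892
62 29 [227.2 216.5] [571.3 157.6  75.8] 88.8468365929353
62 36 [253.3 241.3] [516.4  99.2  76.3] 88.88040091650839
62 37 [231.7 270.2] [452.5 144.9  76.6] 81.64192469632792
90 343 [211.  183.7] [638.9 191.2 102. ] 107.03912928396123
90 350 [249.8 192.8] [617.6 105.7 109.3] 114.38474537345527
90 23 [225.2 214.5] [570.4 158.1 104.9] 113.95990659576985
90 344 [248.1 232.8] [530.5 108.1 105.9] 111.20055061486161
118 67 [222.7 210.2] [576.2 161.1 123.4] 128.47186058566407
38 5601 [225.3 220.7] [568.4 166.4  40.5] 44.03013546403282
38 23 [273.9 180. ] [663.2  58.1  40.4] 42.96469755201791
38 13 [165.2 247.8] [505.3 299.3  39.5] 40.94003002353415
38 177 [238.  292.8] [405.1 133.9  42.5] 45.355202353315775
tin 415 [ 457.  -295.8   81.8] [76.  81.8 87.5] ((457.51397705078125, -296.5467834472656), (44.09056091308
[... 369 characters left out ...]
80.31334651065765
62 44 [298.8 283.5] [453.4 147.2  72.7] 78.94153427125983
90 209 [264.4 244. ] [615.1 110.  106.3] 112.86350194262845
90 192 [233.3 256. ] [637.4 195.2 101. ] 105.16250889984151
90 222 [286.6 256.4] [528.6 113.  103.3] 108.77505942059219
90 76 [258.5 258.6] [574.  165.6 103.8] 116.11556525670876
118 38 [257.7 251.3] [577.2 163.2 122.5] 125.94466511136446
38 3113 [259.8 286. ] [558.  183.1  39.8] 42.17531516432453
38 168 [253.3 295.2] [537.8 221.5  40.4] 44.61447310580972
38 144 [317.2 299. ] [406.1 135.3  42.9] 45.55046676032327
tin 148 [ 456.7 -291.6   80.4] [71.8 81.5 85. ] ((457.825439453125, -296.18182373046875), (44.47127151489258, 47.2047004699707), 8.385126113891602)
```

```bash
python3 - <<'E'
import cv2,numpy as np
a=cv2.imread('pics/top0.png');b=cv2.imread('pics/side0.png')
A=cv2.resize(a[150:310,145:305],(480,480),interpolation=2);B=cv2.resize(b[225:345,185:345],(640,480)[::1])[:,:]
T=cv2.resize(a[250:290,412:452],(240,240),interpolation=2)
o=np.zeros((480,720,3),np.uint8);o[:,:480]=A;o[:240,480:]=T;o[240:,480:]=cv2.resize(b[205:245,380:420],(240,240),interpolation=2)
cv2.imwrite('pics/c0.png',o)
E
```

```text
(no output)
```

View pics/c0.png

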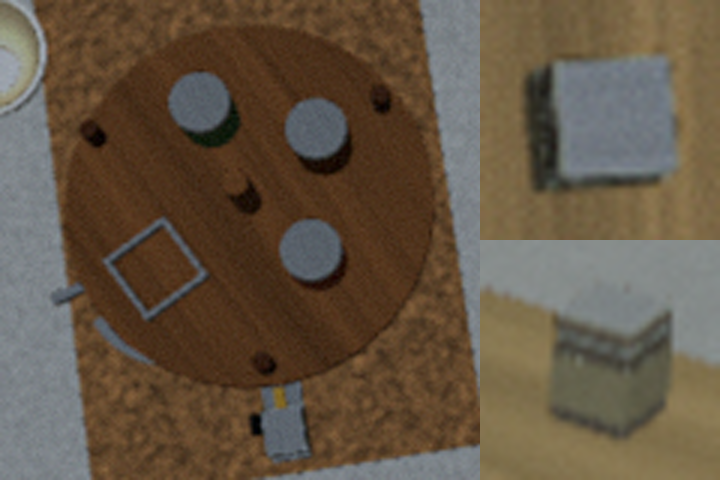

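The crop confirms the poses: axis at about (576,161.5), peg2 at (453,146), tin at (457,-296) with its top near z 82. The tab still has about 60° to go to the buffer. First I move above the place behind peg2, fingers shut.

step_hand:
  deltas:
    - [[30, -27, 0, 0, 0], [30, -27, 0, 0, 0], [30, -27, 0, 0, 0], [30, -27, 0, 0, 0], [30, -27, 0, 0, 0], [30, -27, 0, 0, 0], [30, -27, 0, 0, 0], [30, -27, 0, 0, 0], [30, -27, 0, 0, 0], [30, -27, 0, 0, 0], [18, -37, 0, 0, 0], [18, -37, 0, 0, 0], [18, -37, 0, 0, 0], [18, -37, 0, 0, 0], [18, -37, 0, 0, 0], [18, -37, 0, 0, 0], [18, -37, 0, 0, 0], [18, -37, 0, 0, 0], [18, -37, 0, 0, 0], [3, 0, 0, 0, 0]]

```text
time: 2.97
position: [448.4, 138.9, 239.6]
tool_rot: [0.981, 0.195, 0.001, -0.002]
wrist_force: [-0.2, -0.5, -0.0]
width: 0.1
grip_force: 0.0
```

step_hand:
  deltas:
    - [[0, 0, 0, -0.11, 0], [0, 0, 0, -0.11, 0], [0, 0, 0, -0.11, 0], [0, 0, 0, -0.11, 0], [0, 0, 0, -0.11, 0], [0, 0, 0, -0.11, 0], [0, 0, 0, -0.11, 0], [0, 0, 0, -0.11, 0], [0, 0, 0, -0.11, 0], [0, 0, 0, -0.11, 0]]

```text
time: 3.8
position: [449.0, 129.8, 238.8]
tool_rot: [0.736, 0.677, 0.0, 0.0]
wrist_force: [1.1, -0.8, -0.5]
width: 0.3
grip_force: 0.0
```

step_hand:
  deltas:
    - [[21, 0, 0, 0, 0], [21, -1, 0, 0, 0], [0, 0, 0, 0, 0], [0, 0, 30, 0, 0], [0, 0, 30, 0, 0], [0, 0, 30, 0, 0], [0, 0, 30, 0, 0], [0, 0, 30, 0, 0], [0, 0, 20, 0, 0], [0, 0, 11, 0, 0], [0, 0, 0, 0, 0], [0, 0, 0, 0, 0]]

```text
time: 4.8
position: [451.8, 171.9, 58.0]
tool_rot: [0.738, 0.675, -0.0, 0.0]
wrist_force: [-0.4, -0.0, -0.4]
width: 0.8
grip_force: 0.0
```

step_hand:
  deltas:
    - [[-2, 0, 0, -0.016, 0], [-2, 0, 0, -0.016, 0], [-2, 0, 0, -0.016, 0], [-2, 0, 0, -0.016, 0], [-2, 0, 0, -0.016, 0], [-2, 0, 0, -0.016, 0], [-2, 0, 0, -0.016, 0], [-2, 0, 0, -0.016, 0], [-2, 0, 0, -0.016, 0], [-2, 0, 0, -0.016, 0]]

```text
time: 5.63
position: [451.4, 152.4, 57.9]
tool_rot: [0.68, 0.733, 0.0, -0.0]
wrist_force: [-0.6, 2.3, 1.9]
width: 0.6
grip_force: 1.2
```

step_hand:
  deltas:
    - [[-3, 0, 0, -0.024, 0], [-3, 0, 0, -0.024, 0], [-3, 0, 0, -0.024, 0], [-3, 0, 0, -0.024, 0], [-3, 0, 0, -0.024, 0], [-3, 0, 0, -0.024, 0], [-3, 0, 0, -0.024, 0], [-3, 0, 0, -0.024, 0], [-3, 0, 0, -0.024, 0], [-3, 0, 0, -0.024, 0]]

```text
time: 6.47
position: [456.8, 122.3, 57.7]
tool_rot: [0.588, 0.809, 0.0, 0.0]
wrist_force: [-0.5, 3.4, 1.8]
width: 0.5
grip_force: 1.2
```

step_hand:
  deltas:
    - [[-3, 0, 0, -0.024, 0], [-3, 0, 0, -0.024, 0], [-3, 0, 0, -0.024, 0], [-3, 0, 0, -0.024, 0], [-3, 0, 0, -0.024, 0], [-3, 0, 0, -0.024, 0], [-3, 0, 0, -0.024, 0], [-3, 0, 0, -0.024, 0], [-3, 0, 0, -0.024, 0], [-3, 0, 0, -0.024, 0], [-3, 0, 0, -0.024, 0], [-3, 0, 0, -0.024, 0], [-3, 0, 0, -0.024, 0], [-3, 0, 0, -0.024, 0], [-3, 0, 0, -0.024, 0], [-3, 0, 0, -0.024, 0]]

```text
time: 7.8
position: [478.9, 80.2, 57.6]
tool_rot: [0.422, 0.906, -0.0, -0.0]
wrist_force: [-0.3, 2.0, 1.4]
width: 0.7
grip_force: 1.2
```

```bash
python3 - <<'E'
from h import *
im,d=get_image('top');c=cv2.resize(im[150:310,145:305],(480,480),interpolation=2);cv2.imwrite('pics/t1.png',c)
s=robot.state();p=s['position'];print(p,np.hypot(p[0]-576,p[1]-161.5),np.degrees(np.arctan2(161.5-p[1],576-p[0])))
E
```

```text
[479.25390863  79.4565577   57.47052028] 126.85003988716885 40.29889428224314
```

View pics/t1.png

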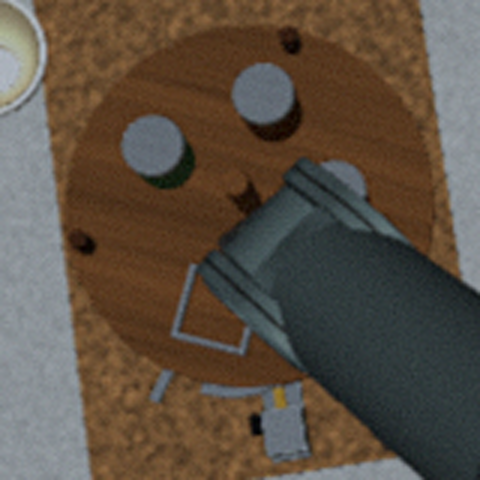

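The disc is turning well. The tab is at crop (160,385), with roughly 50 mm of peg travel left to the buffer at (255,425).

step_hand:
  deltas:
    - [[-2, 0, 0, -0.016, 0], [-2, 0, 0, -0.016, 0], [-2, 0, 0, -0.016, 0], [-2, 0, 0, -0.016, 0], [-2, 0, 0, -0.016, 0], [-2, 0, 0, -0.016, 0], [-2, 0, 0, -0.016, 0], [-2, 0, 0, -0.016, 0], [-2, 0, 0, -0.016, 0], [-2, 0, 0, -0.016, 0], [-2, 0, 0, -0.016, 0], [-2, 0, 0, -0.016, 0], [-2, 0, 0, -0.016, 0], [-2, 0, 0, -0.016, 0], [-2, 0, 0, -0.016, 0], [-2, 0, 0, -0.016, 0]]

```text
time: 9.18
position: [502.0, 57.8, 57.4]
tool_rot: [0.304, 0.953, -0.001, -0.0]
wrist_force: [-6.1, -0.1, 1.3]
width: 0.2
grip_force: 2.1
```

step_hand:
  deltas:
    - [[-1, 0, 0, -0.008, 0], [-1, 0, 0, -0.008, 0], [-1, 0, 0, -0.008, 0], [-1, 0, 0, -0.008, 0], [-1, 0, 0, -0.008, 0], [-1, 0, 0, -0.008, 0]]

```text
time: 9.68
position: [506.8, 54.5, 57.4]
tool_rot: [0.281, 0.96, -0.001, -0.001]
wrist_force: [-5.2, -0.9, 1.9]
width: 0.5
grip_force: 2.1
```

step_hand:
  deltas:
    - [[-1, 0, 0, -0.008, 0], [-1, 0, 0, -0.008, 0], [-1, 0, 0, -0.008, 0]]

```text
time: 9.93
position: [509.4, 52.9, 57.4]
tool_rot: [0.27, 0.963, -0.001, -0.0]
wrist_force: [-6.5, -0.2, 0.7]
width: 0.3
grip_force: 2.0
```

```bash
python3 - <<'E'
from h import *
im,d=get_image('top');np.savez('t2.npz',im=im,d=d);c=cv2.resize(im[230:310,185:265],(480,480),interpolation=2);cv2.imwrite('pics/t2.png',c)
E
```

```text
(no output)
```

View pics/t2.png

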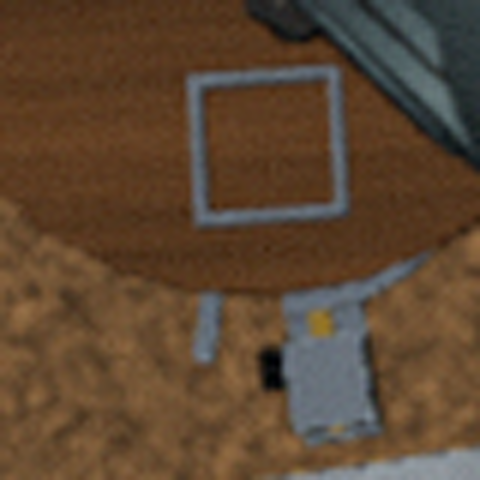

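The bolt is pushed in. The gap between the tab (215,325) and the buffer (262,370) is about 18 mm there, so about 14 mm at the peg.

step_hand:
  deltas:
    - [[-1, 0, 0, -0.008, 0], [-1, 0, 0, -0.008, 0], [-1, 0, 0, -0.008, 0], [-1, 0, 0, -0.008, 0], [-1, 0, 0, -0.008, 0], [-1, 0, 0, -0.008, 0], [-1, 0, 0, -0.008, 0], [-1, 0, 0, -0.008, 0]]

```text
time: 10.65
position: [516.3, 48.9, 57.4]
tool_rot: [0.239, 0.971, -0.001, -0.001]
wrist_force: [-4.5, -1.4, 0.8]
width: 0.5
grip_force: 2.1
```

step_hand:
  deltas:
    - [[-0.5, 0, 0, -0.004, 0], [-0.5, 0, 0, -0.004, 0], [-0.5, 0, 0, -0.004, 0], [-0.5, 0, 0, -0.004, 0]]

```text
time: 10.98
position: [518.1, 47.9, 57.4]
tool_rot: [0.231, 0.973, -0.001, -0.0]
wrist_force: [-4.6, -1.2, -0.7]
width: 0.6
grip_force: 2.0
```

step_hand:
  deltas:
    - [[-0.5, 0, 0, -0.004, 0], [-0.5, 0, 0, -0.004, 0], [-0.5, 0, 0, -0.004, 0], [-0.5, 0, 0, -0.004, 0]]

```text
time: 11.32
position: [519.9, 47.0, 57.4]
tool_rot: [0.224, 0.975, -0.001, -0.0]
wrist_force: [-5.2, -1.0, -0.3]
width: 0.2
grip_force: 2.0
```

step_hand:
  deltas:
    - [[-0.5, 0, 0, -0.004, 0], [-0.5, 0, 0, -0.004, 0]]

```text
time: 11.48
position: [520.3, 46.7, 57.3]
tool_rot: [0.22, 0.976, -0.001, -0.001]
wrist_force: [-7.1, -0.6, 2.7]
width: 0.3
grip_force: 3.2
```

step_hand:
  deltas:
    - [[-0.4, 0, 0, -0.003, 0], [-0.4, 0, 0, -0.003, 0]]

```text
time: 11.65
position: [520.6, 46.5, 57.3]
tool_rot: [0.217, 0.976, -0.001, -0.001]
wrist_force: [-8.8, -0.1, 3.3]
width: 0.1
grip_force: 3.9
```

step_hand:
  deltas:
    - [[-0.4, 0, 0, -0.002, 0], [-0.4, 0, 0, -0.002, 0]]

```text
time: 11.82
position: [520.8, 46.4, 57.3]
tool_rot: [0.215, 0.977, -0.001, -0.002]
wrist_force: [-10.0, -0.3, 5.5]
width: 0.9
grip_force: 4.5
```

step_hand:
  deltas:
    - [[-0.4, 0, 0, -0.002, 0]]

```text
time: 11.9
position: [520.9, 46.3, 57.3]
tool_rot: [0.214, 0.977, -0.001, -0.002]
wrist_force: [-10.8, 0.1, 5.6]
width: 0.7
grip_force: 5.0
```

step_hand:
  deltas:
    - [[-0.4, 0, 0, -0.002, 0]]

```text
time: 11.98
position: [521.4, 46.2, 57.3]
tool_rot: [0.212, 0.977, -0.001, -0.002]
wrist_force: [-8.9, 0.2, 2.8]
width: 0.6
grip_force: 4.5
```

step_hand:
  deltas:
    - [[0, 0, 0, 0, 0], [0, 0, 0, 0, 0]]

```text
time: 12.15
position: [521.5, 46.1, 57.3]
tool_rot: [0.213, 0.977, -0.001, -0.002]
wrist_force: [-9.6, -0.2, 4.0]
width: 0.7
grip_force: 4.2
```

```bash
python3 - <<'E'
from h import *
im,d=get_image('top');c=cv2.resize(im[270:300,215:255],(800,600),interpolation=2);cv2.imwrite('pics/t3.png',c)
E
```

```text
(no output)
```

View pics/t3.png

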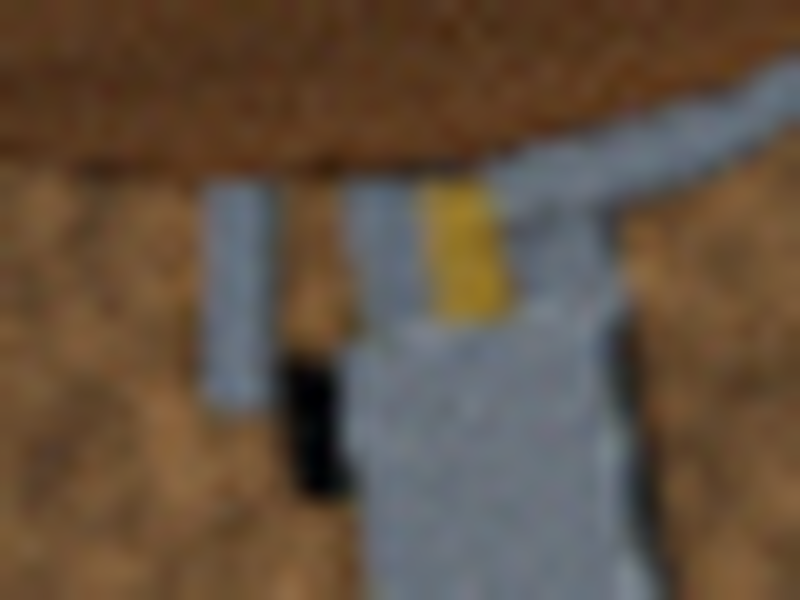

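The brass bolt (465,250) reaches the rim to the left of the cam's end (500,200), and the tab (240,300) is on the buffer (315,430). It has snapped out, so I back off and go up.

step_hand:
  deltas:
    - [[1, 0, 0, 0, 0], [2, 0, 0, 0, 0], [4, 0, 0, 0, 0], [8, 0, 0, 0, 0], [0, 0, -30, 0, 0], [0, 0, -35, 0, 0], [0, 0, -35, 0, 0], [0, 0, -35, 0, 0], [0, 0, -30, 0, 88], [0, 0, 0, 0, 88]]

```text
time: 13.03
position: [513.2, 54.3, 228.4]
tool_rot: [0.213, 0.977, 0.001, 0.005]
wrist_force: [1.3, 0.8, 0.2]
width: 11.7
grip_force: 0.0
```

```bash
python3 - <<'E'
from h import *
s=robot.state();print(s['q'],s['position'],s['tool_rot'])
E
```

```text
[ 0.55480092  0.48886741 -0.96495476  1.86855304  0.47334563  1.02126119
  0.53449776] [513.16798856  54.31449109 228.38506127] [0.21257584 0.97713072 0.00142295 0.00500467]
```

```bash
cat >> h.py <<'E'
def delta(x,y,z,yawdeg):
    s=robot.state();q=s['tool_rot'];a=2*np.arctan2(q[1],q[0]);p=s['position']
    D=np.array([x,y])-p[:2];ex=np.array([np.cos(a),np.sin(a)]);ey=np.array([np.sin(a),-np.cos(a)])
    t=-((np.radians(yawdeg)-a+np.pi)%(2*np.pi)-np.pi)
    print('yaw',np.degrees(a).round(2),'dx %.1f dy %.1f dz %.1f turn %.3f'%(D@ex,D@ey,p[2]-z,t),'w',s['width'].round(1))
E
python3 - <<'E'
from h import *
delta(457.5,-296.5,220,184)
E
```

```text
Traceback (most recent call last):
  File "h.py", line 24, in delta
    print('yaw',np.degrees(a).round(2),'dx %.1f dy %.1f dz %.1f turn %.3f'%(D@ex,D@ey,p[2]-z,t),'w',s['width'].round(1))
                                                                                                    ^^^^^^^^^^^^^^^^
AttributeError: 'float' object has no attribute 'round'
```

```bash
sed -i "s/s\['width'\].round(1)/round(s['width'],1)/" h.py
```

step_hand:
  deltas:
    - [[-9.5, -34, 0, 0, 70], [-9.5, -34, 0, 0, 70], [-9.5, -34, 0, 0, 70], [-9.5, -34, 0, 0, 70], [-9.5, -34, 0, 0, 70], [-9.5, -34, 0, 0, 70], [-9.5, -34, 0, 0, 70], [-9.5, -34, 0, 0, 70], [-9.5, -34, 0, 0, 70], [-9.5, -34, 0, 0, 70], [0, 0, 0, -0.1, 70], [0, 0, 0, -0.1, 70], [0, 0, 0, -0.1, 70], [0, 0, 0, -0.1, 70], [0, 0, 0, -0.1, 70], [0, 0, 0, 0, 70]]

```text
time: 14.37
position: [454.9, -295.8, 222.1]
tool_rot: [-0.037, 0.999, 0.0, 0.0]
wrist_force: [0.6, 0.4, -0.1]
width: 70.2
grip_force: 0.0
```

```bash
python3 - <<'E'
from h import *
delta(457.5,-296.5,70,184)
im,d=get_image('top');np.savez('t4.npz',im=im,d=d)
im2,d2=get_image('side');np.savez('s4.npz',im=im2,d=d2)
c=np.hstack([cv2.resize(im[210:300,185:275],(400,400),interpolation=2),cv2.resize(im2[270:320,235:285],(400,400),interpolation=2)]);cv2.imwrite('pics/t4.png',c)
E
```

```text
yaw 184.28 dx -2.5 dy -0.9 dz 152.1 turn 0.005 w 70.2
```

View pics/t4.png

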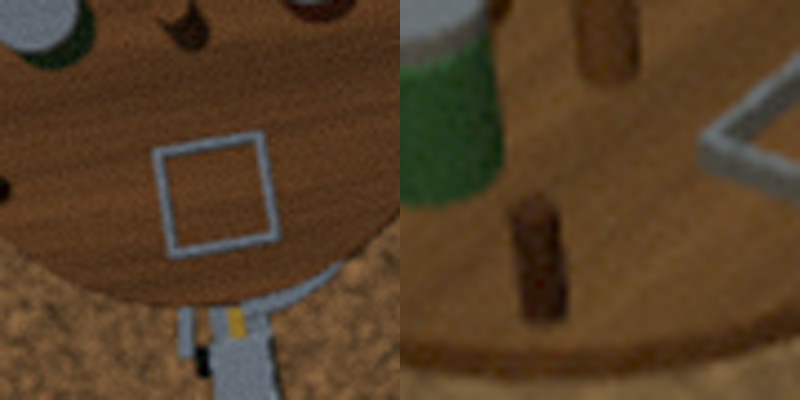

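The bolt is still out behind the cam (crop 235,322) and the socket is centred near crop (216,194), turned about 9°. Next I grasp the tin and measure the socket.

step_hand:
  deltas:
    - [[-2.5, -1, 0, 0, 70], [0, 0, 30, 0, 70], [0, 0, 30, 0, 70], [0, 0, 30, 0, 70], [0, 0, 30, 0, 70], [0, 0, 25, 0, 70], [0, 0, 20, 0, 70], [0, 0, 11, 0, 70], [0, 0, 0, 0, 70], [0, 0, 0, 0, 40], [0, 0, 0, 0, 40], [0, 0, 0, 0, 40], [0, 0, 0, 0, 40], [0, 0, 0, 0, 40], [0, 0, 0, 0, 40], [0, 0, 0, 0, 40], [0, 0, 0, 0, 40]]

```text
time: 15.88
position: [458.2, -297.6, 47.8]
tool_rot: [-0.035, 0.999, -0.001, 0.001]
wrist_force: [-0.2, -0.1, 6.7]
width: 43.6
grip_force: 30.0
```

```bash
python3 - <<'E'
from h import *
np.set_printoptions(precision=2,suppress=True)
for c,f in(('top','t4'),('side','s4')):
    im=np.load(f+'.npz')['im'].astype(int);g=(im[...,0]-im[...,2]>-8)
    # predicted place
    a=np.radians(7);C=np.array([576-85*np.cos(a),161.5-85*np.sin(a),50]);u=proj(c,C)
    M=np.zeros((480,640),np.uint8);u0=np.round(u).astype(int);w=26
    M[u0[1]-w:u0[1]+w,u0[0]-w:u0[0]+w]=g[u0[1]-w:u0[1]+w,u0[0]-w:u0[0]+w]
    n,l,st,ce=cv2.connectedComponentsWithStats(M)
    for i in range(1,n):
        if st[i,4]>60:
            vv,uu=np.where(l==i);W=np.array([plane(c,p,50)[:2] for p in zip(uu,vv)],np.float32)
            print(c,u,st[i],W.mean(0),cv2.minAreaRect(W))
E
```

```text
top [230.76 253.73] [219 239  29  29 204] [492.71 145.78] ((492.4277648925781, 145.50994873046875), (56.92689514160156, 56.63921356201172), 10.509139060974121)
side [287.17 286.17] [273 277  30  18 111] [493.19 147.37] ((494.1905517578125, 146.07986450195312), (59.05287551879883, 57.3928337097168), 10.42834758758545)
side [287.17 286.17] [300 290  13  20 100] [409.56 162.77] ((418.269287109375, 160.14859008789062), (28.03180503845215, 74.11833190917969), 43.60486602783203)
```

Held at 43.6 mm with 30 N. Both views put the socket at (492.5,145.5), yaw 10.5°. Lift and carry.

step_hand:
  deltas:
    - [[0, 0, -5, 0, 40], [0, 0, -15, 0, 40], [0, 0, -30, 0, 40], [0, 0, -30, 0, 40], [0, 0, -30, 0, 40], [0, 0, -20, 0, 40], [0, 0, 0, 0, 40]]

```text
time: 16.47
position: [459.8, -297.3, 181.7]
tool_rot: [-0.036, 0.999, -0.002, 0.003]
wrist_force: [0.8, 0.3, -1.7]
width: 43.8
grip_force: 30.0
```

```bash
python3 - <<'E'
from h import *
delta(493.1,145.6,90,190.5)
E
```

```text
yaw 184.1 dx -64.9 dy 439.3 dz 91.7 turn -0.112 w 43.8
```

step_hand:
  deltas:
    - [[-4.6, 15, 0, 0, 40], [-4.6, 32, 0, 0, 40], [-4.6, 32, 0, 0, 40], [-4.6, 32, 0, 0, 40], [-4.6, 32, 0, 0, 40], [-4.6, 32, 0, 0, 40], [-4.6, 32, 0, 0, 40], [-4.6, 32, 0, 0, 40], [-4.6, 32, 0, 0, 40], [-4.6, 32, 0, 0, 40], [-4.6, 32, 0, 0, 40], [-4.6, 32, 0, 0, 40], [-4.6, 32, 0, 0, 40], [-4.6, 32, 0, 0, 40], [0, 20, 0, -0.05, 40], [0, 10, 0, -0.06, 40], [0, 0, 0, 0, 40], [0, 0, 0, 0, 40]]

```text
time: 17.97
position: [487.7, 167.4, 176.3]
tool_rot: [-0.09, 0.996, -0.0, -0.001]
wrist_force: [0.0, -0.2, -1.7]
width: 43.4
grip_force: 30.0
```

```bash
python3 - <<'E'
from h import *
delta(493.1,145.6,90,190.5)
E
```

```text
yaw 190.37 dx -1.4 dy -22.4 dz 86.3 turn -0.002 w 43.4
```

step_hand:
  deltas:
    - [[-1.4, -12, 0, 0, 40], [0, -10.4, 0, 0, 40], [0, 0, 0, 0, 40], [0, 0, 25, 0, 40], [0, 0, 25, 0, 40], [0, 0, 20, 0, 40], [0, 0, 0, 0, 40], [0, 0, 0, 0, 40]]

```text
time: 18.63
position: [493.4, 144.7, 106.4]
tool_rot: [-0.09, 0.996, -0.0, -0.001]
wrist_force: [0.3, -0.3, -1.6]
width: 43.7
grip_force: 30.0
```

```bash
python3 - <<'E'
from h import *
delta(493.1,145.6,90,190.5)
im,d=get_image('side');np.savez('s5.npz',im=im,d=d)
cv2.imwrite('pics/s5.png',cv2.resize(im[210:320,220:366],(796,600),interpolation=2))
s=robot.state()
p=s['position'];a=np.radians(190.5);ex=np.array([np.cos(a),np.sin(a),0]);ey=np.array([np.sin(a),-np.cos(a),0])
for z in(-27.8,34.2):
    for i,j in((-1,-1),(-1,1),(1,1),(1,-1)):
        print(z,i,j,((proj('side',p+22*i*ex+22*j*ey+.7*ex+[0,0,z])-[220,210])*5.454).round())
E
```

```text
yaw 190.3 dx 0.1 dy 0.9 dz 16.4 turn -0.004 w 43.7
-27.8 -1 -1 [358. 317.]
-27.8 -1 1 [299. 364.]
-27.8 1 1 [380. 391.]
-27.8 1 -1 [437. 343.]
34.2 -1 -1 [348. 200.]
34.2 -1 1 [288. 244.]
34.2 1 1 [371. 270.]
34.2 1 -1 [430. 224.]
```

View pics/s5.png

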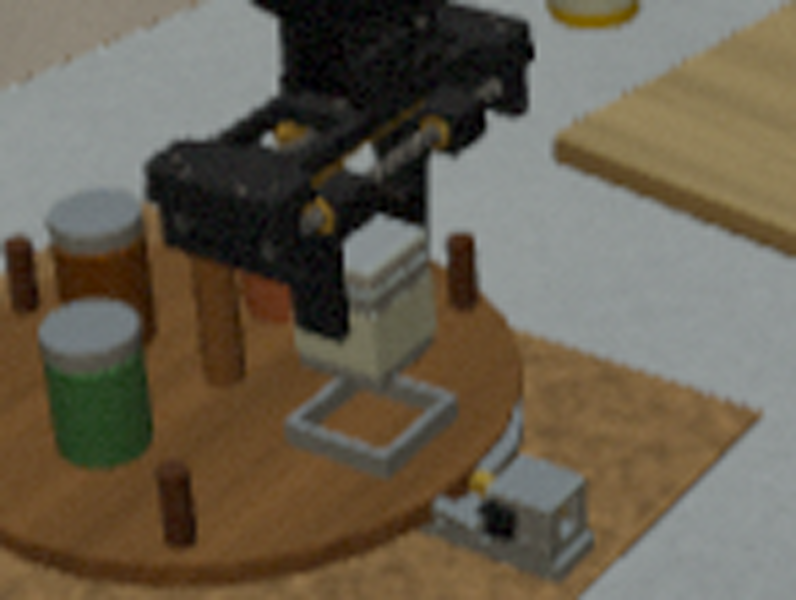

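The tin's bottom corners, seen at (380,386), (434,341) and (297,363), match the predicted (380,391), (437,343) and (299,364), so it is held square and centred. Descending in small steps.

step_hand:
  deltas:
    - [[0, 0.9, 0, -0.003, 40], [0, 0, 12, 0, 40], [0, 0, 10, 0, 40], [0, 0, 3, 0, 40], [0, 0, 0, 0, 40], [0, 0, 0, 0, 40]]

```text
time: 19.18
position: [493.4, 146.7, 81.4]
tool_rot: [-0.092, 0.996, -0.0, -0.0]
wrist_force: [-0.1, 0.1, -0.9]
width: 43.7
grip_force: 30.0
```

```bash
python3 - <<'E'
from h import *
delta(493.3,145.6,65.8,190.5)
E
```

```text
yaw 190.57 dx 0.3 dy -1.1 dz 15.6 turn 0.001 w 43.7
```

step_hand:
  deltas:
    - [[0, -0.6, 0, 0, 40], [0, 0, 1.5, 0, 40], [0, 0, 1.5, 0, 40], [0, 0, 1, 0, 40]]

```text
time: 19.52
position: [493.8, 146.1, 77.7]
tool_rot: [-0.092, 0.996, 0.0, 0.0]
wrist_force: [0.0, -0.0, -1.5]
width: 43.6
grip_force: 30.0
```

step_hand:
  deltas:
    - [[0, 0, 1, 0, 40], [0, 0, 1, 0, 40]]

```text
time: 19.68
position: [493.8, 146.1, 75.6]
tool_rot: [-0.092, 0.996, 0.0, 0.0]
wrist_force: [0.8, 1.1, -1.0]
width: 44.0
grip_force: 30.0
```

step_hand:
  deltas:
    - [[0, 0, 1, 0, 40], [0, 0, 1, 0, 40], [0, 0, 1, 0, 40]]

```text
time: 19.93
position: [493.7, 146.1, 72.6]
tool_rot: [-0.092, 0.996, 0.0, -0.0]
wrist_force: [0.0, -0.4, -1.9]
width: 43.6
grip_force: 30.0
```

step_hand:
  deltas:
    - [[0, 0, 1, 0, 40], [0, 0, 1, 0, 40], [0, 0, 1, 0, 40]]

```text
time: 20.18
position: [493.7, 146.1, 69.6]
tool_rot: [-0.092, 0.996, 0.0, -0.0]
wrist_force: [-0.3, -0.5, -1.8]
width: 43.9
grip_force: 30.0
```

Sliding in freely. Continue to the floor.

step_hand:
  deltas:
    - [[0, 0, 1, 0, 40], [0, 0, 1, 0, 40], [0, 0, 0.7, 0, 40]]

```text
time: 20.43
position: [493.7, 146.1, 66.9]
tool_rot: [-0.092, 0.996, -0.0, -0.0]
wrist_force: [-0.2, 0.3, -1.3]
width: 43.7
grip_force: 30.0
```

step_hand:
  deltas:
    - [[0, 0, 0.5, 0, 40], [0, 0, 0.5, 0, 40]]

```text
time: 20.6
position: [493.7, 146.1, 65.9]
tool_rot: [-0.092, 0.996, -0.0, -0.0]
wrist_force: [-0.7, -0.2, -0.8]
width: 43.6
grip_force: 30.0
```

step_hand:
  deltas:
    - [[0, 0, 0.5, 0, 40], [0, 0, 0.3, 0, 40]]

```text
time: 20.77
position: [493.7, 146.1, 65.8]
tool_rot: [-0.092, 0.996, -0.0, 0.0]
wrist_force: [-2.9, -2.2, 10.5]
width: 43.5
grip_force: 30.0
```

step_hand:
  deltas:
    - [[0, 0, 0.4, 0, 40]]

```text
time: 20.85
position: [493.7, 146.1, 65.8]
tool_rot: [-0.092, 0.996, -0.001, 0.0]
wrist_force: [-5.2, -2.8, 15.6]
width: 43.9
grip_force: 30.0
```

Seated on the floor at z 65.8, as predicted. Ease off, open, and retreat.

step_hand:
  deltas:
    - [[0, 0, -0.9, 0, 40], [0, 0, 0, 0, 40], [0, 0, 0, 0, 50], [0, 0, 0, 0, 60], [0, 0, 0, 0, 64], [0, 0, 0, 0, 64], [0, 0, 0, 0, 64], [0, 0, -4, 0, 64], [0, 0, -8, 0, 64], [0, 0, -15, 0, 64], [0, 0, -30, 0, 64], [0, 0, -30, 0, 64], [0, 0, -30, 0, 64]]

```text
time: 21.93
position: [493.3, 146.3, 184.5]
tool_rot: [-0.092, 0.996, 0.0, -0.0]
wrist_force: [0.8, -0.0, 0.8]
width: 63.9
grip_force: 0.0
```

step_hand:
  deltas:
    - [[-30, 0, -10, 0, 64], [0, -30, 0, 0, 64], [0, -38, 0, 0, 64], [0, -38, 0, 0, 64], [0, -38, 0, 0, 64], [0, -38, 0, 0, 64], [0, -38, 0, 0, 64], [0, -38, 0, 0, 64], [0, 0, 0, 0, 64]]

```text
time: 22.68
position: [571.2, -112.0, 192.5]
tool_rot: [-0.086, 0.996, -0.002, -0.0]
wrist_force: [-0.5, -0.7, -0.9]
width: 63.7
grip_force: 0.0
```

```bash
python3 - <<'E'
from h import *
im,d=get_image('top');im2,d2=get_image('side')
np.savez('t6.npz',im=im,d=d)
c=np.hstack([cv2.resize(im[215:305,190:280],(400,400),interpolation=2),cv2.resize(im2[230:320,250:340],(400,400),interpolation=2)]);cv2.imwrite('pics/t6.png',c)
for n,dd in(('top',d),('side',d2)):
    P=cloud(n,dd);M=(np.hypot(P[...,0]-493,P[...,1]-146)<45)&(P[...,2]>92)&(dd>0);q=P[M];print(n,len(q),q.mean(0),np.median(q[:,2]),cv2.minAreaRect(q[:,:2].astype(np.float32)))
E
```

```text
top 420 [492.14613332 147.89766353 100.09383599] 100.01159141993028 ((492.4736022949219, 148.24441528320312), (44.64572525024414, 44.115570068359375), 10.057615280151367)
side 243 [491.06603283 151.00314306  99.56714762] 100.62965644744583 ((494.7449645996094, 148.11038208007812), (45.165706634521484, 45.03489303588867), 10.58295726776123)
```

View pics/t6.png

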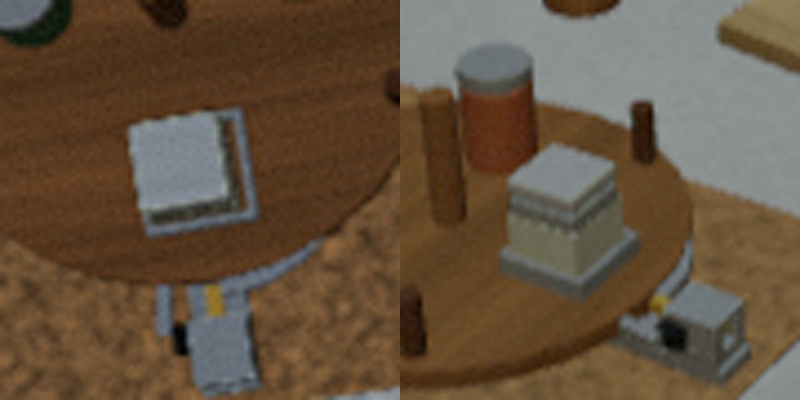

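The tin stands upright inside the socket walls, with its top at z about 100 and so its base at 38. The bolt is still out (crop 213,300) and the arm is clear.

```bash
python3 -c "
from plant import robot
print(robot.finish_job())"
```

```text
the job is handed in; nothing more can be done
None
```

I turned the carousel home with a wrist force of about 12 N at most until the bolt snapped out, then set the tin upright and fully down in the square place, let go, and handed the job in at about 23 s; no verdict came back.

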